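Set out the diyas by size beside the lotus tile

TASK

Line up the three terracotta diyas on the three brass discs of the wooden board in order of size, one upright in the middle of each disc: the largest on the end disc next to the lotus tile, the medium one on the middle disc and the smallest on the far end disc. Stand the glass tealight cup upright in the middle of the largest diya's bowl. Leave the battery lamp and the matchbox where they are.

Things in the scene. Friction and masses are not known exactly. Their poses are not given: they have to be found in the camera images.
- diya_large: The largest. Terracotta diya: open bowl, rim outer diameter 68 mm (upper half of wall upright, lower half tapering to a 56 mm base), 28 mm high, wall 4 mm, floor 5 mm thick, about 110 g. A solid wick lip sticks out 8 mm beyond the rim on its own +x side: grip across its y axis. Origin: centre of underside; z up. Starts upright on the stand top (z = 0), on the robot's side of the board.
- diya_medium: The medium one. Terracotta diya: open bowl, rim outer diameter 54 mm (upper half of wall upright, lower half tapering to a 42 mm base), 23 mm high, wall 4 mm, floor 5 mm thick, about 70 g. A solid wick lip sticks out 8 mm beyond the rim on its own +x side: grip across its y axis. Origin: centre of underside; z up. Starts upright on the stand top (z = 0), on the robot's side of the board.
- diya_small: The smallest. Terracotta diya: open bowl, rim outer diameter 42 mm (upper half of wall upright, lower half tapering to a 32 mm base), 19 mm high, wall 4 mm, floor 5 mm thick, about 40 g. A solid wick lip sticks out 8 mm beyond the rim on its own +x side: grip across its y axis. Origin: centre of underside; z up. Starts upright on the stand top (z = 0), on the robot's side of the board.
- cup: Green-tinted glass tealight cup, 42 mm high, outer diameter 28 mm at the foot and 36 mm at the rim, about 50 g. Origin: centre of the underside; z up. Starts upright on the stand top on the robot's side of the board. In the large diya it stands on the bowl floor, 5 mm above the diya's origin, with its upper 19 mm above the diya's rim.
- mark_a: Fixed flat brass disc, 72 mm in diameter, 3 mm thick, on a dark wooden board (105 x 340 mm, top 10 mm above the stand top): one end (the -y end, to the robot's right) of a straight row of three identical discs, 110 mm apart. Origin: centre of its underside, its upper face is 3 mm above; z up, y along the row.
- mark_b: Fixed flat brass disc, 72 mm in diameter, 3 mm thick, on a dark wooden board (105 x 340 mm, top 10 mm above the stand top): the middle of a straight row of three identical discs, 110 mm apart. Origin: centre of its underside, its upper face is 3 mm above; z up, y along the row.
- mark_c: Fixed flat brass disc, 72 mm in diameter, 3 mm thick, on a dark wooden board (105 x 340 mm, top 10 mm above the stand top): the other end (the +y end, to the robot's left) of a straight row of three identical discs, 110 mm apart. Origin: centre of its underside, its upper face is 3 mm above; z up, y along the row.
- tile: Square white ceramic tile, 85 x 85 x 8 mm, with a blue lotus, fixed flat on the stand top off one end of the board (either end), its centre 110 mm beyond that of the nearest disc. It marks the end for the largest diya. Off the other end stands a fixed low brass pot (62 mm wide, 50 mm high). Origin: centre of underside.
- battery_lamp: Loose white plastic battery diya, 46 mm wide, 38 mm high with its yellow plastic flame, 40 g, with a small black toggle switch on its side; standing among the things on the stand top. Not to be moved. Origin: centre of the underside.
- matchbox: Loose matchbox, 53 x 34 x 15 mm, 20 g, long side roughly along x, lying among the things. Not to be moved. Origin: centre of the underside.
There are look-alikes about, which are no part of the job. What is shaped like the diya_large but purple or turquoise is not meant.

How it is judged:
By the outcome, as a careful person would: the job done as asked, in the order asked, and still so for the second after the job is handed in, with the robot touching nothing.
It also fails if it takes over 96 s, if anything falls off the work surface, if the arm or the gripper's body presses on something with over 40 N, if the wrist force passes 120 N, or if a joint passes its speed limit or range.

ROBOT

A 7-joint arm with a two-finger parallel gripper is mounted at the origin on the work surface. World frame = base frame: x ahead of the robot, y to its left, z up, the work surface at z = 0. Lengths are in m, angles in degrees, forces in N, time in s.
With the tool pointing down it reaches from about 0.4 to 0.9 m from the base axis. Payload 5.5 kg.
Tool frame: the origin (TCP) lies midway between the tips of the shut fingers; the grasp point (between the pads) lies 19 mm behind it; x points along the fingers, y is the direction in which the jaws open and shut, and the axes are right-handed (so a half turn about x gives the same grasp; the last joint's range is limited). The gripper opens to 85 mm and grips with 20 to 120 N. Pads are 22 mm wide; open, the fingers measure 114 mm over their backs; the gripper's body (76 mm by 85 mm) begins 54 mm behind the grasp point. The pads swing forward as they close: fully open they stand 13 mm farther back than shut.
Start: joints at [87.33, 28.699, -24.465, 88.831, 12.651, 65.22, -12.049], TCP at [0.198, -0.619, 0.231] pointing down, gripper open.
Joint ranges: [-164.97, 164.97], [-17.58, 116.51], [-87.97, 89.64], [11.32, 138.91], [-80.73, 260.73], [10.89, 115.49], [-147.41, 147.41]. Speed limits (degrees/s): [147.25, 147.25, 180, 180, 180, 180, 180].

INTERFACE

Orientations are given as [roll, pitch, yaw] about the fixed x, y, z axes, in that order (R = Rz(yaw) Ry(pitch) Rx(roll)).
In Python, from station import goto, movel, movej, open_gripper, gripper_close, hold, inverse_kinematics, read_state, read_camera, PlanningError, finish_job gives the robot as it stands. Calls block until the motion is done:
- goto(position, orientation): joint-space move of the TCP to a pose.
- movel(position, rotation=None, speed=0.15, contact_N=None): straight line of the TCP; rotation=None keeps the orientation; speed is the mean speed in m/s. With contact_N (N) it stops when the force on the tool has changed by that much, and returns True; else False.
- movej(angles): joint-space move.
- open_gripper() and gripper_close(): open the fingers fully, or close them until they stop; the grip force is fixed at half the most.
- hold(seconds).
- inverse_kinematics(position, orientation): joint angles nearest the present ones, or None.
- read_state(): the state.
- read_camera(name): name is "scene" or "top" or "wrist"; returns a dict with "image" (400x640x3 uint8, red, green, blue), "camera_matrix" (3x3 intrinsics, pixels), "extrinsics" (4x4, takes a point from camera to world coordinates). Camera axes: x right, y down, z forward; pixel columns grow to the right and rows downward; lengths in m; the calibration is good to about 2 mm. A picture is of the moment at which its call begins. There is no depth.
A pose or a line that the arm cannot do raises PlanningError and nothing moves.
- finish_job(): hands the job in, once; it reports no verdict.
The state is a dict: "clock": time; "joint_pos": joint angles; "dq": joint speeds; "joint_torque": joint torques, N m; "position": TCP position; "tool_rot": TCP orientation; "force": force on the tool from outside, world axes, zero at the start; "ft_torque": the same for the moment, N m; "width": finger opening in m.
Only numpy, scipy, OpenCV 4.12 (cv2) and the standard library are available. Lean on these libraries where they do the work, as an engineer would, in place of code of your own. Each camera call takes 0.05 s, during which the arm holds its last target.

## Working session

There is one attempt and no reset: what is moved stays moved. The work goes in short steps, each a Python script; the robot and the scene stay as the last script left them, time stands still between calls to the robot, and variables do not carry over. Pictures are saved under pics/ and viewed, and the job is handed in when it is done.

```bash
ls; mkdir -p pics
python3 - <<'E'
from station import *
import cv2,numpy as np
for n in ["scene","top","wrist"]:
    c=read_camera(n); cv2.imwrite(f"pics/{n}0.png",c["image"][:,:,::-1])
    print(n,c["camera_matrix"].tolist(),np.round(c["extrinsics"],4).tolist())
s=read_state();print({k:s[k] for k in("clock","position","tool_rot","width","force")})
E
```

```text
pics
scene [[368.98863314364763, 0.0, 320.9028113017409], [0.0, 368.98863314364763, 200.76904901765968], [0.0, 0.0, 1.0]] [[0.4647, 0.6377, -0.6144, 1.0013], [0.8854, -0.3233, 0.334, -0.2692], [0.0144, -0.6992, -0.7148, 0.6444], [0.0, 0.0, 0.0, 1.0]]
top [[513.3444377238662, 0.0, 308.313508939006], [0.0, 513.3444377238662, 194.22461773090748], [0.0, 0.0, 1.0]] [[0.0041, -0.9947, 0.1025, 0.4129], [-0.9999, -0.0051, -0.0098, -0.0039], [0.0103, -0.1025, -0.9947, 1.0173], [0.0, 0.0, 0.0, 1.0]]
wrist [[301.81865110503946, 0.0, 320.9931292504647], [0.0, 301.81865110503946, 194.74247787722243], [0.0, 0.0, 1.0]] [[0.305, -0.9192, -0.2491, 0.2619], [-0.9524, -0.2949, -0.0775, -0.5986], [-0.0022, 0.2609, -0.9654, 0.3727], [0.0, 0.0, 0.0, 1.0]]
{'clock': 0.15, 'position': array([ 0.1979777 , -0.61855919,  0.23049572]), 'tool_rot': array([-93.23722274,  89.91327704, 104.51500521]), 'width': 0.08562015704188487, 'force': array([ 0.64302277, -0.16574292,  0.4190564 ])}
```

View pics/top0.png

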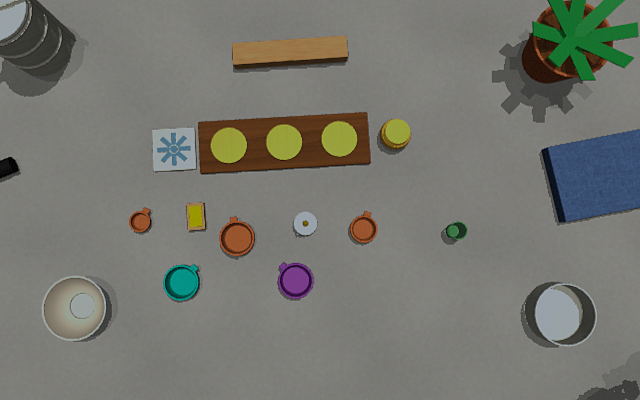

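View pics/scene0.png

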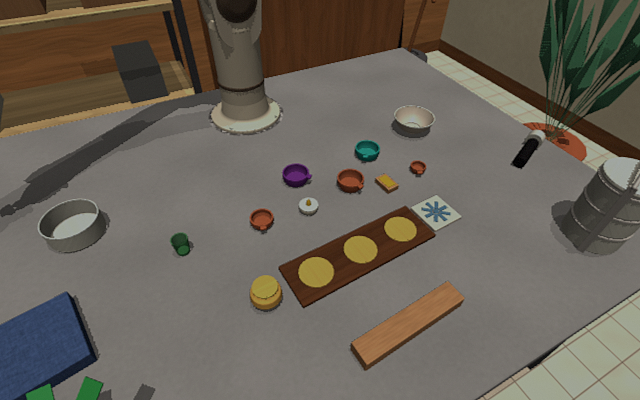

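View pics/wrist0.png

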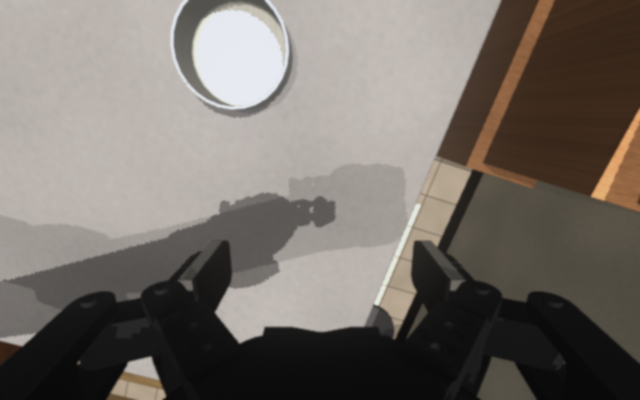

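The top view shows the tile at the left (174,149), which is the +y end, so the largest diya goes on mark_c. The real terracotta diyas are at (140,221) small, (237,238) large and (363,229) medium, and the cup is at (456,231). The matchbox (196,216) and lamp (305,223) stand between them.

```bash
cat > h.py <<'E'
import cv2,numpy as np
from scipy.optimize import least_squares
def ray(c,uv,z):
    K,T=c["camera_matrix"],np.array(c["extrinsics"]); uv=np.atleast_2d(uv).astype(float)
    d=np.c_[uv,np.ones(len(uv))]@np.linalg.inv(K).T@T[:3,:3].T
    o=T[:3,3]; z=np.asarray(z,float)
    return (o+d*((z-o[2])/d[:,2])[:,None])[:,:2]
def proj(c,P):
    T=np.linalg.inv(np.array(c["extrinsics"])); p=T[:3,:3]@np.array(P,float)+T[:3,3]; q=c["camera_matrix"]@p; return q[:2]/q[2]
def circ(p,r=None):
    c0=(p.min(0)+p.max(0))/2
    if r is None:
        f=lambda v:np.hypot(*(p-v[:2]).T)-v[2]; x0=[*c0,np.ptp(p[:,0])/2]
    else:
        f=lambda v:np.hypot(*(p-v[:2]).T)-r; x0=c0
    s=least_squares(f,x0,loss="soft_l1",f_scale=0.0008)
    return s.x,f(s.x)
def masks(img):
    h=cv2.cvtColor(img,cv2.COLOR_RGB2HSV); H,S,V=cv2.split(h)
    return dict(terra=cv2.inRange(h,(4,130,90),(16,255,255)),
        brass=cv2.inRange(h,(24,120,80),(34,255,255)),
        green=cv2.inRange(h,(55,90,15),(80,255,255)),
        white=cv2.inRange(h,(0,0,185),(179,40,255)))
def blobs(m,amin=60):
    cs,_=cv2.findContours(m,cv2.RETR_EXTERNAL,cv2.CHAIN_APPROX_NONE)
    return [c[:,0,:] for c in cs if cv2.contourArea(c)>amin]
E
python3 - <<'E'
from station import *
from h import *
c=read_camera("top"); im=c["image"]; M=masks(im)
for n in M:
    for b in blobs(M[n]):
        print(n,b.mean(0).round(1),cv2.contourArea(b))
def near(n,uv): return min(blobs(M[n]),key=lambda b:np.hypot(*(b.mean(0)-uv)))
for n,uv,h,r in [("large",(237,238),.028,.034),("medium",(363,229),.023,.027),("small",(140,221),.019,.021)]:
    b=near("terra",uv); p=ray(c,b,h)
    v,res=circ(p); v2,res2=circ(p,r)
    far=p[res>.003].mean(0)-v[:2]
    print(n,"free",v.round(4),"fix",v2.round(4),"lip deg",np.degrees(np.arctan2(far[1],far[0])).round(1),"max",res.max().round(4))
for uv in [(229,145),(284,142),(339,139)]:
    p=ray(c,near("brass",uv),.013); print("disc",circ(p)[0].round(4))
E
```

```text
terra [236.  236.3] 943.0
terra [363.5 227.2] 575.0
terra [139.9 219.5] 342.5
terra [287.7 164.5] 259.0
terra [208.1 131.6] 92.5
terra [255.1 128.4] 187.0
terra [310.5 125.1] 176.5
terra [357.5 122.4] 90.0
terra [327.5 116. ] 190.5
terra [282.3  57.7] 217.5
brass [195.1 216. ] 227.0
brass [228.3 144.8] 975.5
brass [283.7 141.6] 973.5
brass [338.9 138.2] 964.0
brass [397.  130.9] 457.0
green [456.6 230.2] 262.5
green [587.   34.2] 4024.0
large free [0.4305 0.1242 0.0329] fix [0.4311 0.1243] lip deg 11.3 max 0.0075
medium free [ 0.4493 -0.1206  0.0259] fix [ 0.45   -0.1209] lip deg -13.0 max 0.0084
small free [0.4623 0.3136 0.0199] fix [0.4631 0.3131] lip deg -28.9 max 0.0081
disc [0.6141 0.1452 0.0352]
disc [0.6215 0.0358 0.0353]
disc [ 0.6286 -0.074   0.0352]
```

Run:
```python
import cv2
im=cv2.imread("pics/top0.png")
cv2.imwrite("pics/crop1.png",cv2.resize(im[190:260,120:270],None,fx=5,fy=5,interpolation=cv2.INTER_NEAREST))
cv2.imwrite("pics/crop2.png",cv2.resize(im[200:260,330:480],None,fx=5,fy=5,interpolation=cv2.INTER_NEAREST))
```

```text
(no output)
```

View pics/crop1.png

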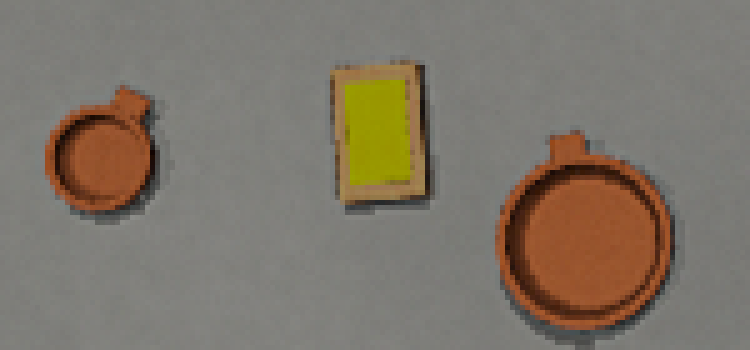

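View pics/crop2.png

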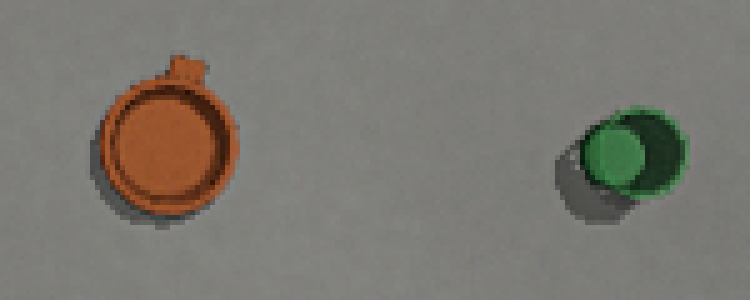

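Free-fit radii come out 1 mm under nominal, which is the half-pixel inset of the contours, and the disc spacing measures 109.6 mm, so both agree with the given sizes. Next I fit the cup rim, cross-check in the scene camera, and check IK.

Run:
```python
from station import *
from h import *
c=read_camera("top"); s=read_camera("scene"); M=masks(c["image"]);S=masks(s["image"])
b=min(blobs(M["green"]),key=lambda b:np.hypot(*(b.mean(0)-(456,231))))
for cut in (454,457):
    q=b[b[:,0]>cut]; p=ray(c,q,.042); print("cup",circ(p)[0].round(4),circ(p,.017)[0].round(4))
for uv,h in [((350,180),.028),((262,218),.023),((418,167),.019)]:
    b=min(blobs(S["terra"],30),key=lambda b:np.hypot(*(b.mean(0)-uv)))
    # back/top edge of blob = rim far side : robust centre only
    p=ray(s,b,h); print("scene diya",b.mean(0).round(1),circ(p)[0].round(4))
for uv in [(400,229),(361,249),(316,271)]:
    b=min(blobs(S["brass"],30),key=lambda b:np.hypot(*(b.mean(0)-uv))); print("scene disc",circ(ray(s,b,.013))[0].round(4))
b=min(blobs(S["green"],30),key=lambda b:np.hypot(*(b.mean(0)-(180,243))))
p=ray(s,b[b[:,1]<244],.042);print("scene cup",b.mean(0),circ(p)[0].round(4))
print("lamp",ray(c,(305,223),.02),"match",ray(c,[(187,203),(204,203),(187,230),(205,229)],.015).round(3).tolist(),"tile",ray(c,(174,149),.008))
for P,y in [((.4307,.1243,0),10.5),((.4307,.1243,.15),10.5),((.6141,.1452,.012),10.5),((.6141,.1452,.17),10.5),((.4495,-.1208,0),-13),((.6215,.0358,.02),-13),((.4626,.3133,0),-29),((.6286,-.074,.02),-29),((.44,-.305,.02),-30),((.44,-.305,.02),0),((.6141,.1452,.05),0)]:
    for yy in (y,y-180,y+180):
        q=inverse_kinematics(P,[0,90,yy]); print(P,yy,None if q is None else np.round(q,0).tolist())
```

```text
cup [ 0.4463 -0.2986  0.016 ] [ 0.4463 -0.2974]
cup [ 0.4465 -0.2993  0.0155] [ 0.4465 -0.2974]
scene diya [350.9 178.2] [0.4325 0.1224 0.0323]
scene diya [261.4 218.1] [ 0.4521 -0.123   0.0255]
scene diya [418.7 166.3] [0.4654 0.3107 0.0183]
scene disc [0.6079 0.1362 0.0249]
scene disc [0.6196 0.0275 0.0263]
scene disc [ 0.6258 -0.0817  0.0277]
scene cup [180.68421053 243.47368421] [ 0.4498 -0.3     0.0167]
lamp [[ 0.45946953 -0.00753038]] match [[0.498, 0.223], [0.498, 0.19], [0.445, 0.222], [0.447, 0.187]] tile [[0.60598556 0.25372063]]
(0.4307, 0.1243, 0) 10.5 [14.0, 36.0, -40.0, 124.0, 43.0, 34.0, 43.0]
(0.4307, 0.1243, 0) -169.5 [12.0, 35.0, -37.0, 125.0, 40.0, 33.0, -135.0]
(0.4307, 0.1243, 0) 190.5 [12.0, 35.0, -37.0, 125.0, 40.0, 33.0, -135.0]
(0.4307, 0.1243, 0.15) 10.5 [40.0, 32.0, -74.0, 120.0, 38.0, 57.0, 46.0]
(0.4307, 0.1243, 0.15) -169.5 [29.0, 22.0, -57.0, 120.0, 24.0, 50.0, -121.0]
(0.4307, 0.1243, 0.15) 190.5 [29.0, 22.0, -57.0, 120.0, 24.0, 50.0, -121.0]
(0.6141, 0.1452, 0.012) 10.5 [16.0, 50.0, -45.0, 98.0, 44.0, 51.0, 52.0]
(0.6141, 0.1452, 0.012) -169.5 [11.0, 
[... 1147 characters left out ...]
4, 0.02) 151 [21.0, 42.0, -23.0, 99.0, 22.0, 44.0, -132.0]
(0.44, -0.305, 0.02) -30 [68.0, 42.0, -46.0, 112.0, 44.0, 45.0, 56.0]
(0.44, -0.305, 0.02) -210 [46.0, 34.0, -17.0, 113.0, 17.0, 35.0, -103.0]
(0.44, -0.305, 0.02) 150 [46.0, 34.0, -17.0, 113.0, 17.0, 35.0, -103.0]
(0.44, -0.305, 0.02) 0 [71.0, 44.0, -50.0, 112.0, 48.0, 47.0, 83.0]
(0.44, -0.305, 0.02) -180 [51.0, 35.0, -24.0, 113.0, 23.0, 37.0, -78.0]
(0.44, -0.305, 0.02) 180 [51.0, 35.0, -24.0, 113.0, 23.0, 37.0, -78.0]
(0.6141, 0.1452, 0.05) 0 [16.0, 46.0, -46.0, 98.0, 40.0, 53.0, 44.0]
(0.6141, 0.1452, 0.05) -180 [13.0, 44.0, -40.0, 98.0, 35.0, 51.0, -133.0]
(0.6141, 0.1452, 0.05) 180 [13.0, 44.0, -40.0, 98.0, 35.0, 51.0, -133.0]
```

Top and scene agree to about 2–3 mm, which is the calibration limit. I'll hover over the large diya and check it with the wrist camera.

Run:
```python
from station import *
from h import *
goto((.4310,.1238,.13),[0,90,10.5])
c=read_camera("wrist"); cv2.imwrite("pics/w1.png",c["image"][:,:,::-1])
M=masks(c["image"])
for b in blobs(M["terra"],300):
    p=ray(c,b,.028); v,res=circ(p); print(b.mean(0),v.round(4))
s=read_state();print(s["clock"],s["position"],s["force"])
```

```text
[140.55670103 371.86597938] [ 0.6445 -0.0207  0.015 ]
[291.76993865 321.46625767] [1216.8206  140.4743 1224.3342]
[ 53.95833333 302.375     ] [ 0.5833 -0.1002  0.0184]
[514.4351145  260.54961832] [0.4599 0.3046 0.0197]
[321.8377193  194.76315789] [0.4318 0.1235 0.0326]
[ 29.75661376 164.4973545 ] [ 0.4495 -0.1149  0.0256]
3.1167 [0.43141599 0.12302585 0.12994075] [-0.76046332 -0.10009239 -0.61608562]
```

View pics/w1.png

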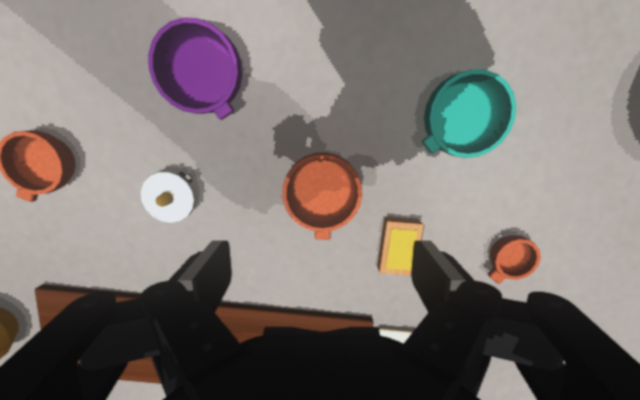

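The wrist camera puts the large diya at (0.4318, 0.1235), with its lip aligned at pixel (322,235), so all cameras agree. Now I'll grasp it.

Run:
```python
from station import *
from h import *
hit=movel((.4314,.1238,-.002),speed=.1,contact_N=8)
s=read_state();print(hit,s["clock"],s["position"],s["force"])
gripper_close()
s=read_state();print(s["clock"],s["width"],s["position"],s["force"])
c=read_camera("wrist"); cv2.imwrite("pics/w2.png",c["image"][:,:,::-1])
movel((.4314,.1238,.12),speed=.12)
s=read_state();print(s["clock"],s["width"],s["position"],s["force"])
c=read_camera("wrist"); cv2.imwrite("pics/w3.png",c["image"][:,:,::-1])
```

```text
False 4.5833 [ 0.43179579  0.12395886 -0.00156681] [-0.38510317 -0.64602392 -0.75550665]
4.9167 0.06693823956960802 [ 0.43186771  0.12372851 -0.00082147] [-2.33745883 -1.5957267  13.81251133]
6.1333 0.06676275646955689 [0.43093834 0.12350221 0.119407  ] [ 0.69995579  0.82631286 -0.90164474]
```

View pics/w3.png

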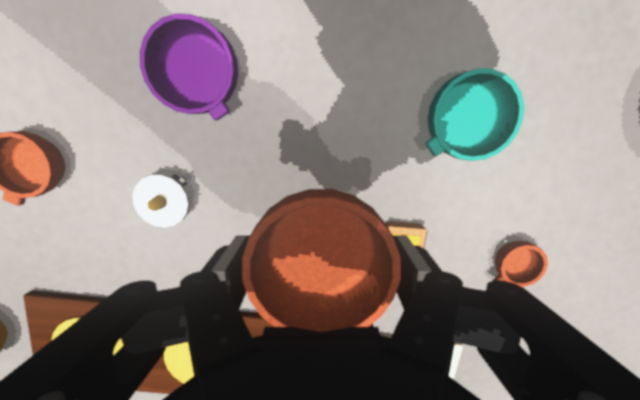

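The large diya is gripped and lifted at 66.8 mm opening. Next I'll place it on mark_c.

Run:
```python
from station import *
from h import *
goto((.6148,.1447,.10),[0,90,10.5])
movel((.6148,.1447,.022),speed=.1)
s=read_state();print(s["clock"],s["width"],s["position"],s["force"])
hit=movel((.6148,.1447,.007),speed=.02,contact_N=4)
s=read_state();print(hit,s["clock"],s["width"],s["position"],s["force"])
open_gripper()
movel((.6148,.1447,.14),speed=.15)
s=read_state();print(s["clock"],s["width"],s["position"],s["force"])
c=read_camera("wrist"); cv2.imwrite("pics/w4.png",c["image"][:,:,::-1])
t=read_camera("top"); cv2.imwrite("pics/t4.png",cv2.resize(t["image"][90:260,110:400,::-1],None,fx=2.5,fy=2.5))
```

```text
7.8833 0.06716382680030768 [0.61519222 0.14519525 0.02251152] [ 0.40808665  0.14587528 -1.29444165]
True 8.4167 0.0668824403181493 [0.61492692 0.14457585 0.01237294] [-0.48315206 -0.88248463  3.95563385]
9.7583 0.08554379174291969 [0.61423156 0.14409875 0.13896299] [-0.87034655 -0.1996598  -0.15364874]
```

View pics/w4.png

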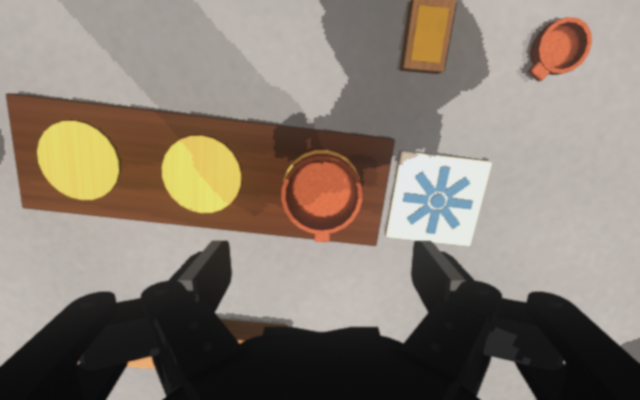

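The diya sits on the disc and is possibly a few mm off toward +x, though parallax makes it hard to judge. I'll measure it against the disc row.

```bash
cat >> h.py <<'E'
def near(c,key,uv,z,r=None,amin=100,thr=40):
    M=masks(c["image"])[key]; b=min(blobs(M,amin),key=lambda b:np.hypot(*(b.mean(0)-uv)))
    return circ(ray(c,b,z),r)[0]
def at(c,key,P,r=None,amin=100):
    return near(c,key,proj(c,P),P[2],r,amin)
E
python3 - <<'E'
from station import *
from h import *
c=read_camera("wrist")
b=at(c,"brass",(.6215,.0358,.013));a=at(c,"brass",(.6286,-.074,.013))
d=(b-a)[:2]; cc=b[:2]+d/np.hypot(*d)*.11
print("wrist a,b",a.round(4),b.round(4),np.hypot(*d),"c pred",cc.round(4))
print(blobs(masks(c["image"])["terra"],300).__len__())
h=cv2.cvtColor(c["image"],cv2.COLOR_RGB2HSV)
m=cv2.inRange(h,(4,150,150),(11,255,255))
for bl in blobs(m,300):print(bl.mean(0).round(),cv2.contourArea(bl),circ(ray(c,bl,.041))[0].round(4))
print(h[235,322],h[200,250],h[160,330],h[185,285])
cv2.imwrite("pics/w5.png",cv2.resize(c["image"][110:260,260:420,::-1],None,fx=4,fy=4))
E
```

```text
wrist a,b [ 0.6302 -0.074   0.0348] [0.6268 0.0352 0.0323] 0.10929234538334115 c pred [0.6234 0.1452]
3
[320. 213.] 620.5 [0.6161 0.1447 0.032 ]
[322. 189.] 2395.0 [0.6095 0.1441 0.023 ]
[561.  48.] 2210.5 [0.4717 0.2971 0.018 ]
[  8 160 217] [ 12 156 108] [  7 161 109] [  8 169 180]
```

View pics/w5.png

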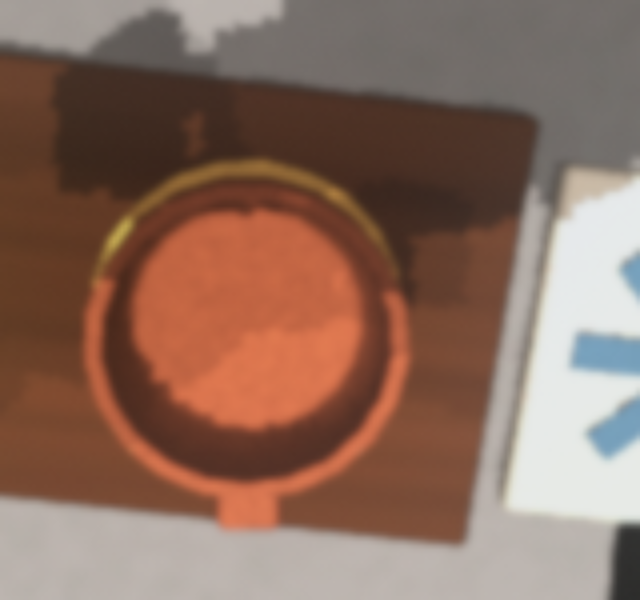

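View pics/t4.png

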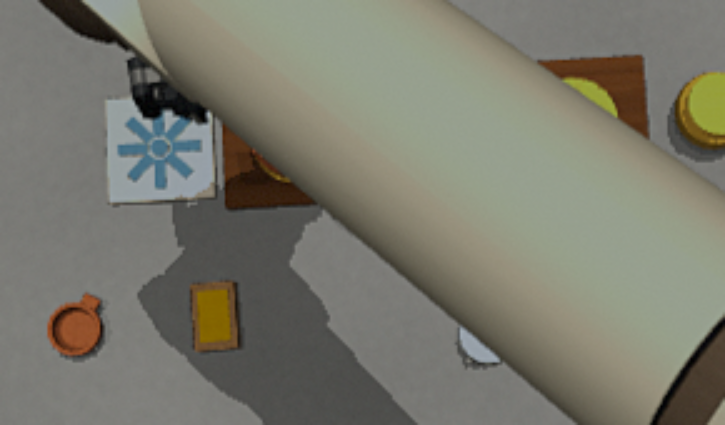

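Run:
```python
from station import *
from h import *
c=read_camera("wrist")
f=lambda x,y:(260+(x+.5)/4-.5,110+(y+.5)/4-.5)
rim=[f(85,345),f(408,345),f(246,500-3),f(105,420),f(390,420),f(160,485),f(330,482)]
print("diya",circ(ray(c,rim,.041))[0].round(4),circ(ray(c,rim,.041),.034)[0].round(4))
dk=[f(95,278),f(125,225),f(185,173),f(248,158),f(310,170),f(360,210),f(395,265)]
print("disc c",circ(ray(c,dk,.013))[0].round(4),circ(ray(c,dk,.013),.036)[0].round(4))
h=cv2.cvtColor(c["image"],cv2.COLOR_RGB2HSV)
m=cv2.inRange(h,(22,100,60),(36,255,255))
for bl in blobs(m,100):print(bl.mean(0).round(),cv2.contourArea(bl),circ(ray(c,bl,.013))[0].round(4))
```

```text
diya [0.6164 0.1449 0.0334] [0.6155 0.1448]
disc c [0.615  0.1449 0.0352] [0.616  0.1452]
[200. 174.] 4667.0 [0.6233 0.035  0.0352]
[ 77. 160.] 4919.5 [ 0.6303 -0.074   0.0354]
```

The wrist view puts the diya at (0.616, 0.1448) and disc c at (0.616, 0.145), so it is centred within about 1 mm. Next I'll hover over the medium diya.

Run:
```python
from station import *
from h import *
goto((.4502,-.1212,.13),[0,90,-13])
c=read_camera("wrist"); cv2.imwrite("pics/w6.png",c["image"][:,:,::-1])
print(at(c,"terra",(.4502,-.1212,.023),amin=200).round(4),at(c,"terra",(.4502,-.1212,.023),.0265,amin=200).round(4))
s=read_state();print(s["clock"],s["position"],s["width"])
```

```text
[ 0.4508 -0.1213  0.0259] [ 0.4511 -0.1214]
11.2 [ 0.45157469 -0.11997101  0.13050413] 0.08540449122940098
```

View pics/w6.png

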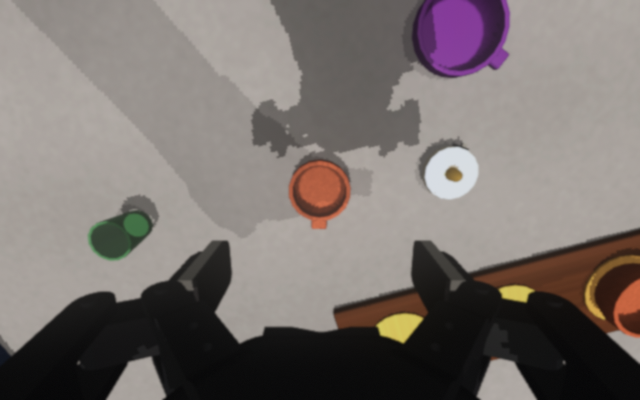

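The medium diya is centred at (320,190) with its lip aligned. I'll pick and place it with width checks.

```bash
cat > pp.py <<'E'
from station import *
from h import *
def st(t):
    s=read_state();print(t,round(s["clock"],2),round(s["width"],4),s["position"].round(4),s["force"].round(1));return s
def pick_place(pk,pl,yaw,zt,w,base,yawp=None,travel=.12):
    yawp=yaw if yawp is None else yawp
    hit=movel((*pk,zt),speed=.1,contact_N=8); st(f"down {hit}")
    if hit: raise SystemExit("contact")
    gripper_close(); s=st("shut")
    if abs(s["width"]-w)>.004: raise SystemExit("width")
    movel((*pk,travel),speed=.13); s=st("up")
    if abs(s["width"]-w)>.004: raise SystemExit("lost")
    goto((*pl,travel),[0,90,yawp])
    movel((*pl,zt+base+.009),speed=.1)
    hold(.2)
    hit=movel((*pl,zt+base-.005),speed=.02,contact_N=4); st(f"placed {hit}")
    open_gripper(); movel((*pl,.15),speed=.15); st("off")
E
python3 - <<'E'
from pp import *
pick_place((.4504,-.1212),(.6225,.0354),-13,.0005,.053,.013)
c=read_camera("wrist"); cv2.imwrite("pics/w7.png",c["image"][:,:,::-1])
E
```

```text
down False 12.64 0.0853 [ 0.4508 -0.1213  0.0009] [ 0.5  0.2 -0.2]
shut 13.07 0.0523 [ 0.4506 -0.1215  0.0014] [-4.1 -0.8 11.8]
up 14.13 0.0521 [ 0.4498 -0.1213  0.1193] [-1.1 -0.2 -1.1]
placed True 16.86 0.0523 [0.6226 0.0353 0.0146] [-0.1 -0.6  5.6]
off 18.35 0.0854 [0.6218 0.035  0.1489] [ 0.3 -0.1 -0.5]
```

View pics/w7.png

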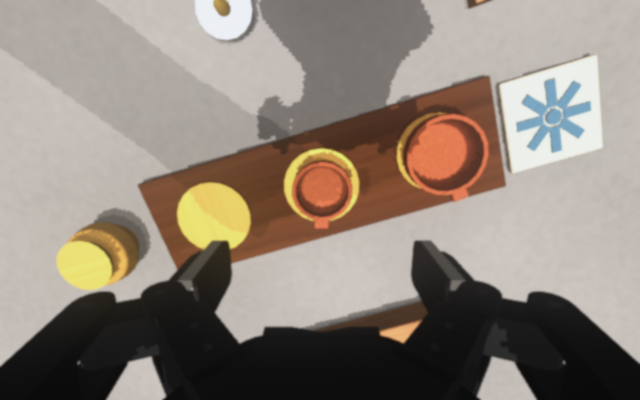

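The medium diya is on the middle disc. I'll measure the residual, then hover over the small one.

Run:
```python
from pp import *
c=read_camera("wrist")
h=cv2.cvtColor(c["image"],cv2.COLOR_RGB2HSV)
m=cv2.inRange(h,(22,100,60),(36,255,255))
for bl in blobs(m,100):print("brass",bl.mean(0).round(),circ(ray(c,bl,.013))[0].round(4))
d=cv2.inRange(h,(0,120,100),(13,255,255)); cv2.imwrite("pics/m7.png",d)
for bl in blobs(d,300):print("terra",bl.mean(0).round(),circ(ray(c,bl,.036))[0].round(4))
goto((.4630,.3130,.13),[0,90,-29]); 
c=read_camera("wrist"); cv2.imwrite("pics/w8.png",c["image"][:,:,::-1])
print(at(c,"terra",(.4630,.3130,.019)).round(4),at(c,"terra",(.463,.313,.019),.0205).round(4)); st("")
```

```text
brass [ 85. 265.] [ 0.6497 -0.2185  0.0273]
brass [214. 217.] [ 0.6303 -0.0747  0.0348]
brass [321. 180.] [0.6236 0.0348 0.0341]
terra [323. 180.] [0.2217 0.0097 0.3956]
[0.4632 0.3139 0.0199] [0.4635 0.3137]
 19.72 0.0853 [0.4644 0.3116 0.1297] [ 0.3 -0.8  0.5]
```

View pics/w8.png

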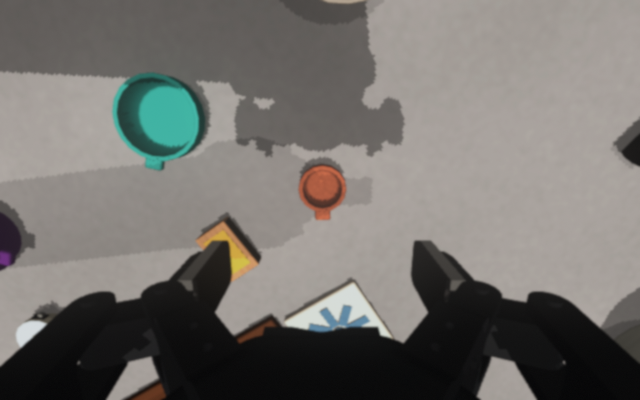

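The small diya is centred at (322,187), at (0.4633, 0.3137), and the matchbox is clear of the fingers. Pick and place.

Run:
```python
from pp import *
pick_place((.4631,.3135),(.6296,-.0742),-29,.002,.041,.013)
c=read_camera("wrist"); cv2.imwrite("pics/w9.png",c["image"][:,:,::-1])
```

```text
down False 21.15 0.0855 [0.4636 0.3139 0.0027] [ 0.  -0.2  0.2]
shut 21.66 0.04 [0.4633 0.3135 0.0028] [-0.9 -2.   6.2]
up 22.72 0.0399 [0.4627 0.3129 0.1192] [ 0.1 -0.2 -0.4]
placed True 26.07 0.04 [ 0.6297 -0.0743  0.0159] [-0.4 -0.7  5.5]
off 27.63 0.0853 [ 0.6288 -0.0744  0.1489] [ 0.3  0.2 -0.3]
```

View pics/w9.png

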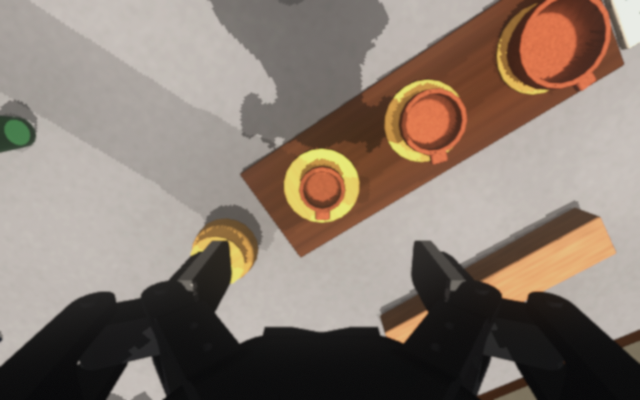

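All three diyas are in order. Now the cup.

Run:
```python
from pp import *
goto((.4474,-.2985,.14),[0,90,0])
c=read_camera("wrist"); cv2.imwrite("pics/w10.png",cv2.resize(c["image"][130:280,240:400,::-1],None,fx=4,fy=4))
print(proj(c,(.4474,-.2985,.042)))
m=cv2.inRange(cv2.cvtColor(c["image"],cv2.COLOR_RGB2HSV),(55,80,15),(85,255,255))
for b in blobs(m,100): print(b.mean(0),b.min(0),b.max(0),circ(ray(c,b,.042))[0].round(4))
st("")
```

```text
[319.6418567  193.32491068]
[318.08441558 189.1038961 ] [299 172] [338 205] [ 0.4463 -0.2995  0.0153]
 28.85 0.0856 [ 0.4487 -0.2972  0.1403] [ 0.8  0.2 -0.6]
```

View pics/w10.png

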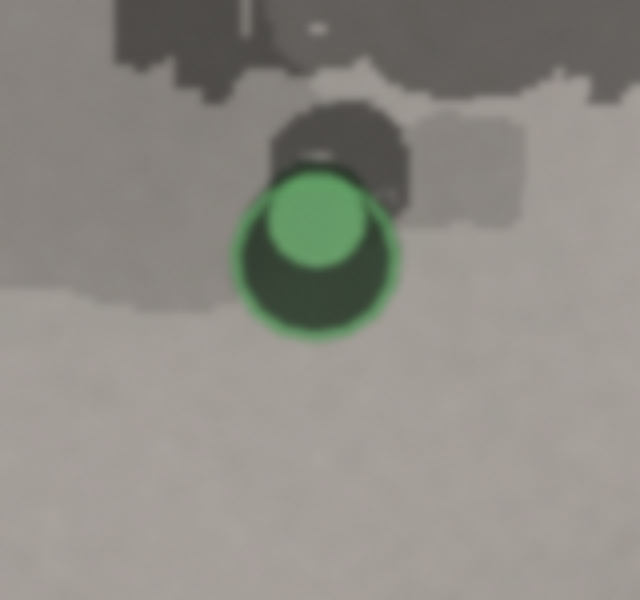

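The cup rim ring is centred at crop (317,257), full-image pixel (318.9,193.9), within 1 px of the prediction. I'll pick it with the fingertips at 26 mm so they stay above the diya's rim.

Run:
```python
from pp import *
c=read_camera("wrist"); p=ray(c,(318.9,193.9),.042)[0]; print(p.round(4))
p=(p+np.array([.4470,-.2985]))/2; p=tuple(p.round(4)); print(p)
hit=movel((*p,.025),speed=.1,contact_N=8); st(hit)
if hit: raise SystemExit
gripper_close(); st("shut")
movel((*p,.15),speed=.13); s=st("up")
c=read_camera("wrist"); cv2.imwrite("pics/w11.png",c["image"][:,:,::-1])
```

```text
[ 0.4483 -0.2988]
(np.float64(0.4477), np.float64(-0.2986))
False 30.2 0.0855 [ 0.4482 -0.2988  0.0256] [0.4 1.1 0.9]
shut 30.74 0.0335 [ 0.448  -0.2989  0.0256] [-0.1  0.3  4.5]
up 31.85 0.0332 [ 0.447  -0.2985  0.1492] [-0.7  0.  -1. ]
```

View pics/w11.png

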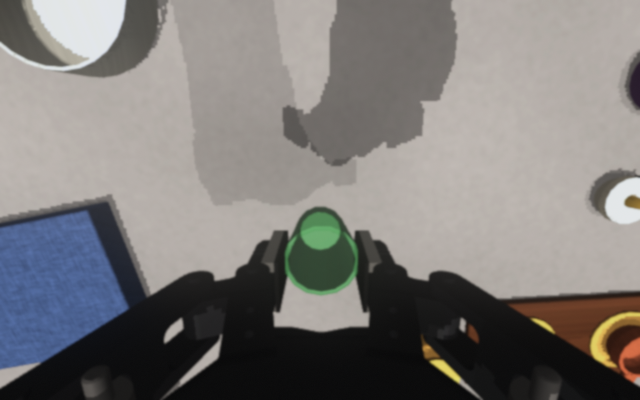

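The cup is held upright at the rim (321,260). I'll lower it into the large diya.

Run:
```python
from pp import *
pl=(.6152,.1446)
goto((*pl,.15),[0,90,0])
movel((*pl,.056),speed=.1); hold(.3); st("pre")
hit=movel((*pl,.038),speed=.02,contact_N=3); st(f"placed {hit}")
hold(.2); st("")
c=read_camera("wrist"); cv2.imwrite("pics/w12a.png",c["image"][:,:,::-1])
open_gripper(); movel((*pl,.17),speed=.12); hold(.3); st("off")
c=read_camera("wrist"); cv2.imwrite("pics/w12.png",c["image"][:,:,::-1])
```

```text
pre 35.02 0.0331 [0.6155 0.1445 0.0564] [0.2 0.3 0.4]
placed True 35.66 0.0331 [0.6152 0.1445 0.0437] [-0.  -0.2  5.2]
 35.86 0.0338 [0.6152 0.1445 0.0437] [-0.1 -0.7  5.3]
off 37.98 0.0855 [0.615  0.1446 0.1695] [ 0.2  0.7 -0. ]
```

View pics/w12.png

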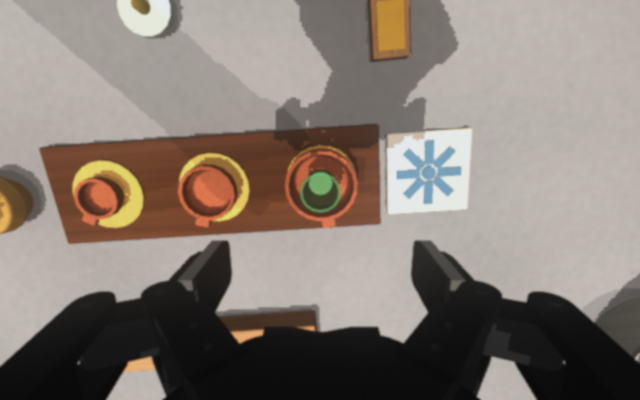

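The cup stands in the bowl. I'll move the arm clear and check with the fixed cameras.

Run:
```python
from pp import *
movel((.6152,.1446,.23))
movej([87.33, 28.699, -24.465, 88.831, 12.651, 65.22, -12.049])
t=read_camera("top"); s=read_camera("scene")
cv2.imwrite("pics/t13.png",cv2.resize(t["image"][90:260,110:410,::-1],None,fx=2.6,fy=2.6,interpolation=cv2.INTER_CUBIC))
cv2.imwrite("pics/tb.png",cv2.resize(t["image"][105:180,140:420,::-1],None,fx=2.8,fy=2.8*1.0,interpolation=cv2.INTER_CUBIC))
cv2.imwrite("pics/s13.png",cv2.resize(s["image"][160:320,230:480,::-1],None,fx=3,fy=3))
t0=cv2.imread("pics/top0.png")[:,:,::-1]
d=cv2.absdiff(t["image"],np.ascontiguousarray(t0)).max(2)
print("match/lamp diff",d[198:236,183:212].max(),d[208:240,290:322].max())
h=cv2.cvtColor(t["image"],cv2.COLOR_RGB2HSV)
br=cv2.inRange(h,(22,100,60),(36,255,255)); print([ (b.mean(0).round(),circ(ray(t,b,.013))[0].round(4)) for b in blobs(br)])
te=cv2.inRange(h,(3,150,150),(11,255,255))
for b in blobs(te,30):
    print(b.mean(0).round(1),cv2.contourArea(b),circ(ray(t,b,.035))[0].round(4))
g=cv2.inRange(h,(55,90,15),(85,255,255))
for b in blobs(g,30): print("g",b.mean(0).round(1),cv2.contourArea(b),circ(ray(t,b,.060))[0].round(4))
st("")
```

```text
match/lamp diff 8 5
[(array([195., 216.]), array([0.4725, 0.2074, 0.0183])), (array([283., 143.]), array([0.6216, 0.0357, 0.034 ])), (array([339., 138.]), array([ 0.6286, -0.0738,  0.0354])), (array([397., 131.]), array([ 0.6444, -0.1899,  0.0249]))]
[283.3 141.1] 222.5 [0.6181 0.0355 0.0165]
[338.5 138.9] 109.5 [ 0.624  -0.072   0.0118]
g [226.8 144. ] 105.0 [0.6064 0.1392 0.0115]
g [587.   34.2] 4028.0 [ 0.8263 -0.5493  0.0716]
 41.73 0.0856 [ 0.1992 -0.6186  0.2313] [-0.1 -0.  -0.4]
```

View pics/tb.png

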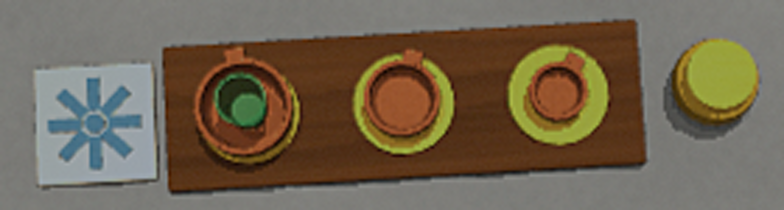

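View pics/s13.png

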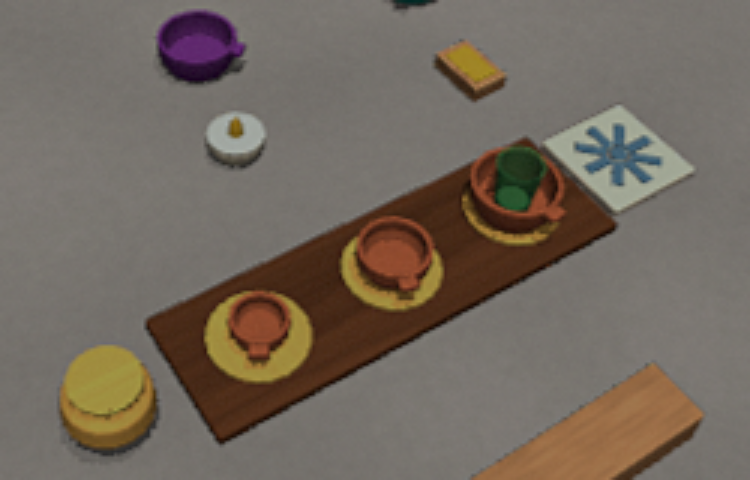

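Run:
```python
from pp import *
t=read_camera("top")
for n,u,v,z in [("L",244,107,.041),("cup",241,98,.060),("M",402,97,.036),("S",558,91.5,.032)]:
    print(n,ray(t,(140+(u+.5)/2.8-.5,105+(v+.5)/2.8-.5),z).round(4))
print("discs top: c .6141 .1452  b .6215 .0358  a .6286 -.0740")
im=t["image"][115:170,200:360,::-1]; cv2.imwrite("pics/z.png",cv2.resize(im,None,fx=5,fy=5,interpolation=cv2.INTER_CUBIC))
```

```text
L [[0.6122 0.1441]]
cup [[0.6145 0.1433]]
M [[0.621  0.0355]]
S [[ 0.6264 -0.073 ]]
discs top: c .6141 .1452  b .6215 .0358  a .6286 -.0740
```

View pics/z.png

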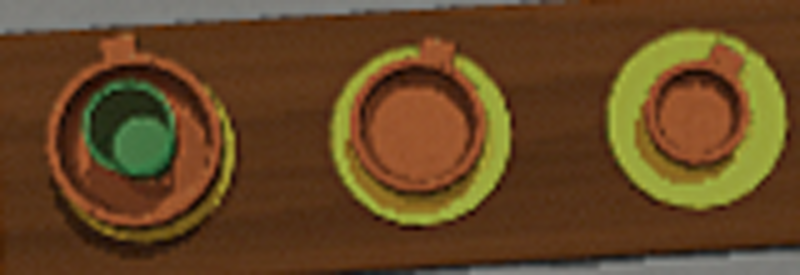

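Run:
```python
from pp import *
t=read_camera("top")
for n,u,v,z in [("L",135,140,.041),("cup",129.5,127.5,.060),("M",417.5,126,.036),("S",696.5,116,.032)]:
    print(n,ray(t,(200+(u+.5)/5-.5,115+(v+.5)/5-.5),z).round(4))
```

```text
L [[0.6128 0.1445]]
cup [[0.6137 0.1438]]
M [[0.62   0.0358]]
S [[ 0.6255 -0.0729]]
```

The small diya may be about 2.5 mm off centre. There is plenty of time, so I'll check it from above with the wrist camera.

Run:
```python
from pp import *
goto((.6296,-.0742,.16),[0,90,-29])
hold(.3)
c=read_camera("wrist")
h=cv2.cvtColor(c["image"],cv2.COLOR_RGB2HSV)
b=min(blobs(cv2.inRange(h,(22,100,60),(36,255,255))),key=lambda b:np.hypot(*(b.mean(0)-proj(c,(.63,-.074,.013)))))
print("disc",circ(ray(c,b,.013))[0].round(4))
m=cv2.inRange(h,(2,120,60),(15,255,255)); x,y=np.round(proj(c,(.63,-.074,.032))).astype(int); print(x,y)
k=np.zeros_like(m); cv2.circle(k,(int(x),int(y)),36,255,-1); m&=k
# keep within the disc
hull=np.zeros_like(m); cv2.fillPoly(hull,[cv2.convexHull(b)],255); m&=cv2.erode(hull,np.ones((5,5)))
bl=max(blobs(m,20),key=len); p=ray(c,bl,.032); print("small",circ(p)[0].round(4),circ(p,.0205)[0].round(4))
cr=c["image"][y-45:y+45,x-45:x+45,::-1].copy(); cv2.imwrite("pics/z2.png",cv2.resize(cr,None,fx=6,fy=6,interpolation=cv2.INTER_CUBIC))
cv2.imwrite("pics/z3.png",cv2.resize(m[y-45:y+45,x-45:x+45],None,fx=6,fy=6)); st("")
```

```text
disc [ 0.6305 -0.0744  0.0353]
321 186
small [ 0.6292 -0.0734  0.0205] [ 0.6292 -0.0734]
 44.65 0.0854 [ 0.6296 -0.0745  0.16  ] [-0.5 -0.2 -0.4]
```

View pics/z2.png

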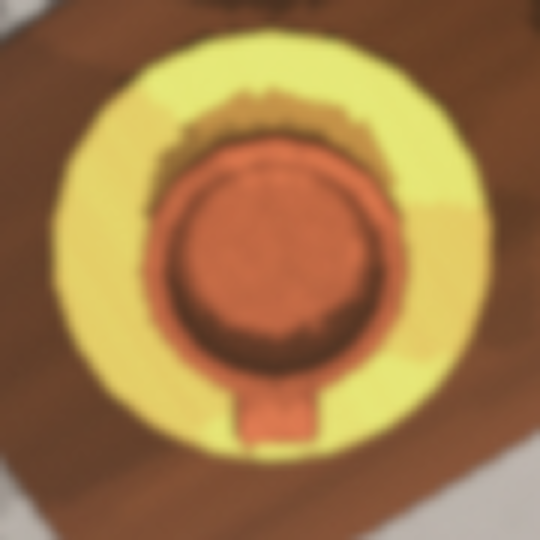

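View pics/z3.png

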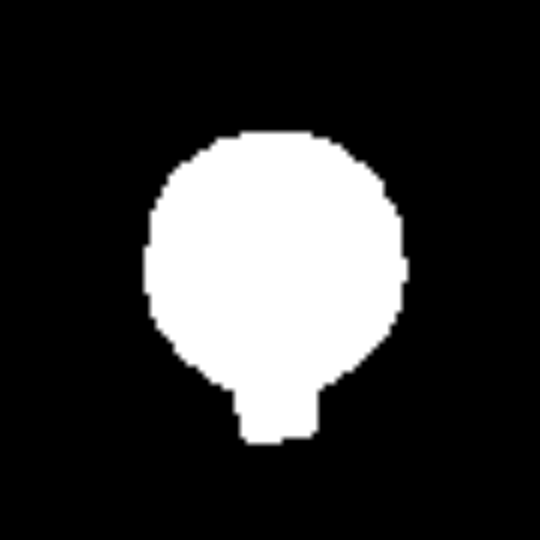

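The wrist fit puts the small diya 1.6 mm from its disc centre, so it needs no mending. I'm handing in.

Run:
```python
from station import *
movel((.6296,-.0742,.25))
finish_job(); print(read_state()["clock"])
```

```text
the job is handed in; nothing more can be done
the job is handed in; nothing more can be done
```

The job is handed in. The large diya is on mark_c next to the lotus tile, the medium on mark_b, the small on mark_a, and the glass cup stands upright in the large bowl. The clock read 44.7 s just before a short final lift, well under the 96 s limit.

- **Centring:** In the wrist camera the large diya was within 1 mm of its disc centre and the small within about 1.6 mm. In the top camera, read by eye, the large and medium were about 1.5 mm off. The cup was about 1 mm from the large diya's centre.
- **Disagreement:** For the small diya, the rougher top-camera reading gave about 3 mm off centre. I trusted the cleaner wrist fit and left it as it was.
- **Lamp and matchbox:** The top picture shows no change around either of them from before to after.
- **Forces:** The highest force I read on the tool was about 14 N. I only read it at intervals, so a brief peak could have been missed.

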